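# Scrub the juice jug with the long brush

## Task

Take the long blue-handled brush out of its stand and scrub the inside of the glass juice jug: push the bristles down to the jug's bottom three times, drawing them up to its rim between one push and the next. Then stand the brush back upright in its stand, bristles down, and let go. Leave the jug and the steel tumbler standing where they are, and do not put the brush into the tumbler.

Things in the scene. Friction and masses are not known exactly. Their poses are not given: they have to be found in the camera images.
- brush: Long rigid bottle brush, 205 mm, 80 g, upright in the stand. Origin: centre of the flat foot of the bristles; z runs up along it. White rigid bristle head 36 mm across from z = 0 to 60 mm, steel neck 6 mm thick to 115 mm, round blue handle 18 mm across with a straight grip from 125 to 200 mm. Grasp from above at any yaw, e.g. at z = 175 mm.
- jug: Clear glass juice jug, loose, round, open, about 0.5 kg, 115 mm tall, 94 mm across (rim 100), wall 4 mm, inner floor 6 mm above the underside, inside at least 78 mm across. Green-tinted loop handle on its +x side out to 89 mm from the axis, small pouring lip at -x. Origin: centre of the underside, z up.
- stand: Grey plastic brush stand fixed to the counter, a low cup flaring like a funnel: 50 mm tall, foot 90 mm across, inner floor 6 mm above the counter, inside 50 mm across at the floor and 72 mm at the rim. The brush stands on its inner floor. Origin: centre of the underside, z up.
- tumbler: Bystander: loose stainless steel tumbler, open, 110 mm tall, 80 mm across the rim; not to be scrubbed. Origin: centre of the underside, z up. Jug, tumbler and stand change places from run to run. A green squeezer, a white ramekin and a flat bamboo stick, all under 90 mm high, lie apart from these.

How it is judged:
By the outcome, as a careful person would: the job done as asked, in the order asked, and still so for the second after the job is handed in, with the robot touching nothing.
It also fails if it takes over 51 s, if anything falls off the work surface, if the arm or the gripper's body presses on something with over 40 N, if the wrist force passes 120 N, or if a joint passes its speed limit or range.

## Robot

A 7-joint arm with a two-finger parallel gripper is mounted at the origin on the work surface. World frame = base frame: x ahead of the robot, y to its left, z up, the work surface at z = 0. Lengths are in m, angles in rad, forces in N, time in s.
With the tool pointing down it reaches from about 0.425 to 0.925 m from the base axis. Payload 6.8 kg.
Tool frame: the origin (TCP) lies where the fingers leave the gripper's body, on its centre line; the fingertips stand 73 mm ahead of it and the grasp point (between the pads) lies 54 mm ahead of it; z points along the fingers, y is the line along which they close (so a half turn about z gives the same grasp; the last joint's range is limited). The gripper opens to 85 mm and grips with 20 to 120 N. Pads are 22 mm wide; open, the fingers measure 114 mm over their backs; the gripper's body (76 mm by 85 mm) begins 54 mm behind the grasp point. The pads swing forward as they close: fully open they stand 13 mm farther back than shut.
Start: joints at [1.017, 0.477, 0.022, 1.555, -0.011, 1.109, -0.083], TCP at [0.291, -0.609, 0.304] pointing down, gripper open.
Joint ranges: [-2.96, 2.96], [-0.34, 2.1], [-1.41, 1.46], [0.24, 2.44], [-1.37, 4.51], [0.17, 1.92], [-2.96, 2.96]. Speed limits (rad/s): [2.39, 2.39, 3.14, 3.14, 3.14, 3.14, 3.14].

## Interface

Orientations are given as a rotation vector (axis times angle).
In Python, from bench import r gives the robot as it stands.
- The arm moves only by the tool nudge_tcp, called after "Emit:" as name(argument=value, ...), one argument or row to a line, values as JSON. Schema: {"type":"object","properties":{"rows":{"type":"array","items":{"type":"object","properties":{"tx":{"type":"number"},"ty":{"type":"number"},"tz":{"type":"number"},"wx":{"type":"number"},"wy":{"type":"number"},"wz":{"type":"number"}},"additionalProperties":false},"minItems":1,"maxItems":5},"finger_gap":{"type":"number"},"grip_force":{"type":"number"},"only":{"type":"string"},"quiet":{"type":"boolean"},"lines":{"type":"string"}},"required":["rows"],"additionalProperties":false}. rows is a list of rows, 1 to 5 of them, each an object with the fields tx, ty, tz (the shift in m), wx, wy, wz (a rotation vector in rad); a field left out counts as zero; each row is the pose to reach, as a shift and turn from the pose commanded when the call began, along the tool's axes at that moment; what a row does not reach only later rows make up. A row lasts 1/10 s, in which the tool goes at most 0.05 m and 0.15 rad, less where a joint would pass 70% of its speed; a pose out of reach is approached as far as the arm can. finger_gap is the finger opening in m, set as the call begins (left out keeps the last). The fingers move at their own pace and stop on an object; grip_force is the grip in N (left out, the last holds). Time passes only in rows, so rows that do not move let the fingers close. The tool returns the time, the measured TCP pose, the force, the opening and the grip force at its end. only (a regular expression) keeps the lines of the reply that match it, lines (a string "A,B") keeps lines A to B, and quiet returns only ok. Input that does not fit is refused with a message, and nothing moves.
- r.get_obs(): the state, without advancing time (a new reading comes with each control period).
- r.grab_frame(name): name is "scene" or "top" or "wrist"; returns (picture, depth): 420x560x3 uint8, blue, green, red; 420x560 float32, m along the optical axis (not along the pixel's ray), 0 where there is no reading.
- r.camera_info(name): a dict with "camera_matrix" (3x3 intrinsics, pixels), "R" (3x3) and "t" (3): a world point X has camera coordinates R X + t. Camera axes: x right, y down, z forward; pixel columns grow to the right and rows downward; lengths in m; the calibration is good to about 2 mm. A picture is of the moment at which its call begins: read the wrist's pose just before it. camera_info takes no time and is no camera call; for the wrist camera it gives the pose at the moment of the call.
- r.hand_in(): hands the job in; it is judged then, once.
The state is a dict: "clock": time; "joints": joint angles; "qvel": joint speeds; "tau": joint torques, N m; "tcp_pos": TCP position; "orientation": TCP orientation; "contact_force": force on the tool from outside, world axes, zero at the start; "moment": the same for the moment, N m; "grip_width": finger opening in m; "gripper_force": force on a finger pad.
Only numpy, scipy, OpenCV 4.12 (cv2) and the standard library are available. Lean on these libraries where they do the work, as an engineer would, in place of code of your own. Each camera call takes 0.05 s, during which the arm holds its last target. There are 200 camera calls.

## Working session

There is one attempt and no reset: what is moved stays moved. The work goes in short steps, Python scripts to look and compute and a tool call to move; the robot and the scene stay as the last step left them, time stands still between calls to the robot, and variables do not carry over. Pictures are saved under pics/ and viewed, at most 10 in all, crops included, and the job is handed in when it is done.

```bash
ls; mkdir -p pics
```

Run:
```python
from bench import r
import cv2,numpy as np
o=r.get_obs();print({k:np.round(v,3) for k,v in o.items()})
for n in("scene","top"):
    p,d=r.grab_frame(n);cv2.imwrite(f"pics/{n}0.png",p);np.savez(f"{n}0.npz",p=p,d=d)
    c=r.camera_info(n);print(n,np.round(c["camera_matrix"],1).tolist(),(-np.array(c["R"]).T@np.array(c["t"])).round(3),np.round(c["R"],3).tolist())
```

```text
bench.py
pics
{'clock': np.float64(0.0), 'joints': array([ 1.017,  0.478,  0.022,  1.556, -0.011,  1.109, -0.083]), 'qvel': array([ 0.   ,  0.001, -0.   ,  0.002, -0.001, -0.   ,  0.   ]), 'tau': array([-1.0000e-03, -5.9646e+01,  1.6080e+00, -2.8119e+01,  1.2000e-02,
        9.0000e-03, -0.0000e+00]), 'tcp_pos': array([ 0.291, -0.609,  0.303]), 'orientation': array([-3.062e+00, -6.940e-01,  1.000e-03]), 'contact_force': array([-0.205, -0.219,  0.01 ]), 'moment': array([-0.016, -0.016, -0.014]), 'gripper_force': np.float64(0.0), 'grip_width': np.float64(0.085)}
scene [[448.5, 0.0, 281.0], [0.0, 448.5, 206.7], [0.0, 0.0, 1.0]] [ 0.876 -0.545  0.546] [[0.834, 0.552, 0.008], [0.34, -0.502, -0.795], [-0.435, 0.666, -0.606]]
top [[495.3, 0.0, 279.1], [0.0, 495.3, 214.6], [0.0, 0.0, 1.0]] [ 0.356 -0.014  0.875] [[-0.012, -1.0, -0.007], [-0.98, 0.013, -0.197], [0.197, 0.004, -0.98]]
```

View pics/scene0.png

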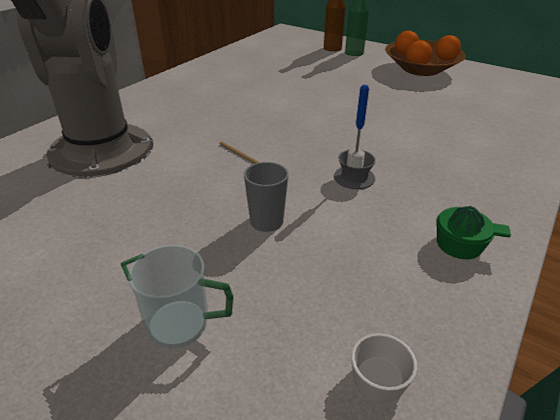

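View pics/top0.png

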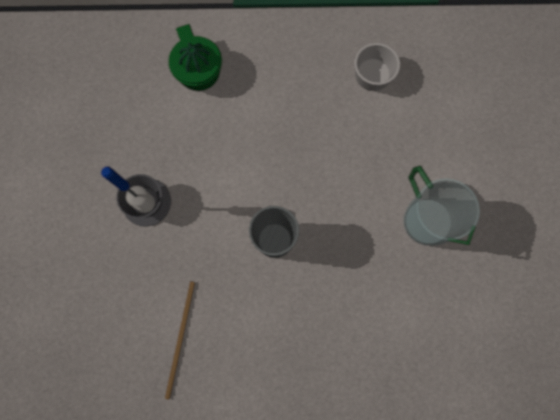

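Scene view: brush handle near (362,105), stand (355,170), tumbler (266,195), jug rim (168,270). Top view: brush top (107,172), stand (143,198), tumbler (273,232), jug rim (447,210), jug floor (428,222).

Create h.py:
```python
import numpy as np,cv2
from bench import r
def ray(n,u,v,c=None):
    c=c or r.camera_info(n);K,R,t=(np.array(c[k],float) for k in("camera_matrix","R","t"))
    d=R.T@np.linalg.inv(K)@[u,v,1];return -R.T@t.ravel(),d/np.linalg.norm(d)
def onz(n,u,v,z):
    o,d=ray(n,u,v);return o+d*(z-o[2])/d[2]
def tri(a,b):
    (o,d),(p,e)=ray(*a),ray(*b)
    s=np.linalg.lstsq(np.c_[d,-e],p-o,rcond=None)[0]
    A,B=o+s[0]*d,p+s[1]*e;return (A+B)/2,np.linalg.norm(A-B)
def blue(p):
    p=p.astype(int);return ((p[...,0]>60)&(p[...,0]>2*p[...,2])&(p[...,0]>1.6*p[...,1])).astype(np.uint8)
```

Run:
```python
from h import *
P={n:np.load(n+"0.npz")["p"] for n in("scene","top")}
ends={}
for n in P:
    m=blue(P[n]);k,l,s,c=cv2.connectedComponentsWithStats(m);i=1+s[1:,4].argmax()
    q=np.argwhere(l==i)[:,::-1].astype(float);mu=q.mean(0);w,V=np.linalg.eigh(np.cov((q-mu).T));a=V[:,1]
    a*=-np.sign(a[1]);t=(q-mu)@a
    hw=2*np.sqrt(w[0])
    ends[n]=[mu+a*t.max(),mu+a*t.min()];print(n,len(q),np.round(ends[n],1),hw)
for j in(0,1): print(tri(("scene",*ends["scene"][j]),("top",*ends["top"][j])))
# tint masks
a=P["top"].astype(int);m1=((a[...,0]-a[...,2])>3).astype(np.uint8)*255
b=P["scene"].astype(int);m2=((b[...,0]-b[...,2])>3).astype(np.uint8)*255
def crop(i,y,x): return cv2.resize(i[y:y+130,x:x+133],(399,390),interpolation=cv2.INTER_CUBIC)
br=lambda i:np.clip(i.astype(int)*2,0,255).astype(np.uint8)
jt,js=crop(br(P["top"]),150,370),crop(br(P["scene"]),230,110)
st,ss=crop(br(P["top"]),140,80),crop(br(P["scene"]),80,290)
cv2.imwrite("pics/c.png",cv2.resize(np.vstack([np.hstack([jt,js]),np.hstack([st,ss])]),(798,780))[:390] )
cv2.imwrite("pics/c2.png",np.hstack([st,ss]))
```

```text
scene 304 [[364.4  84.8]
 [358.7 128.1]] 4.218547182443776
top 90 [[106.1 167. ]
 [107.5 179.1]] 5.14830180883421
(array([0.55863258, 0.22870285, 0.21378701]), np.float64(0.0021230555009093617))
(array([0.55891156, 0.25339582, 0.11638319]), np.float64(0.024763178245361818))
```

View pics/c.png

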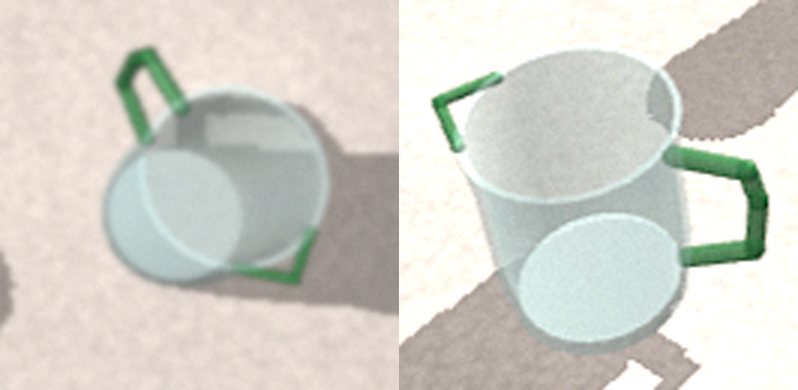

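View pics/c2.png

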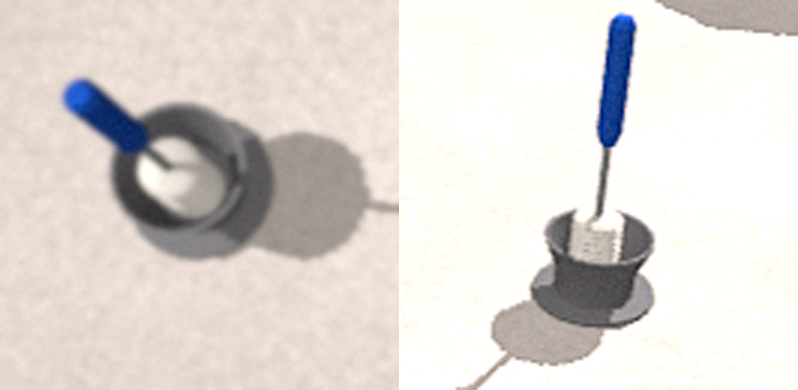

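c.png (3x crops): top-view jug rim centre ≈(448,210), floor disc ≈(428,222); scene rim ≈(167,272), floor disc ≈(177,322.5). c2.png: stand rim centre top ≈(139.7,195.3), scene ≈(357,158); handle spans are clear, my blue mask just missed the shaded part.

```bash
sed -i '$d' h.py
```

Add to h.py:
```python
    p=p.astype(int);return ((p[...,0]>30)&(p[...,0]>1.8*p[...,2])&(p[...,0]>1.5*p[...,1])).astype(np.uint8)
```

Run:
```python
from h import *
ends={}
for n in("scene","top"):
    m=blue(np.load(n+"0.npz")["p"]);k,l,s,c=cv2.connectedComponentsWithStats(m);i=1+s[1:,4].argmax()
    q=np.argwhere(l==i)[:,::-1].astype(float);mu=q.mean(0);w,V=np.linalg.eigh(np.cov((q-mu).T));a=V[:,1]
    a*=-np.sign(a[1]);t=(q-mu)@a
    ends[n]=[mu+a*t.max(),mu+a*t.min()];print(n,len(q),np.round(ends[n],1))
for j in(0,1): print("brush",tri(("scene",*ends["scene"][j]),("top",*ends["top"][j])))
print("jug rim",tri(("scene",167.3,271.8),("top",448,209.7)))
print("jug floor",tri(("scene",177,322.5),("top",427.7,221.7)))
print("stand rim",tri(("scene",357,158),("top",139.7,195.3)))
```

```text
scene 335 [[364.6  84.8]
 [359.  128.1]]
top 297 [[102.9 168.8]
 [127.3 188.6]]
brush (array([0.55684467, 0.23380539, 0.21154796]), np.float64(0.001841993371430015))
brush (array([0.55487586, 0.23001221, 0.11917724]), np.float64(0.004806884703565595))
jug rim (array([ 0.51526795, -0.27448935,  0.11032626]), np.float64(0.004763213522648611))
jug floor (array([ 0.51512437, -0.27417644,  0.00356309]), np.float64(0.002365572123756595))
stand rim (array([0.55982919, 0.2296319 , 0.0506562 ]), np.float64(0.003223528540968241))
```

Add to h.py:
```python
from scipy.spatial.transform import Rotation as Ro
def to(x,y,z):
    o=r.get_obs();R=Ro.from_rotvec(o["orientation"]);d=np.array([x,y,z])-o["tcp_pos"]
    print("t",round(o["clock"],2),"delta tool",R.inv().apply(d).round(4),"len",np.linalg.norm(d).round(3))
```

Run:
```python
from h import *
print(Ro.from_rotvec(r.get_obs()["orientation"]).as_matrix().round(3))
to(.5,-.2,.33);to(.556,.232,.32);print(onz("top",273,218,.11))
```

```text
[[ 0.902  0.431 -0.001]
 [ 0.431 -0.902  0.001]
 [-0.    -0.002 -1.   ]]
t 0.1 delta tool [ 0.3649 -0.2786 -0.0266] len 0.46
t 0.1 delta tool [ 0.6017 -0.6442 -0.016 ] len 0.882
[ 0.50419575 -0.00060735  0.11      ]
```

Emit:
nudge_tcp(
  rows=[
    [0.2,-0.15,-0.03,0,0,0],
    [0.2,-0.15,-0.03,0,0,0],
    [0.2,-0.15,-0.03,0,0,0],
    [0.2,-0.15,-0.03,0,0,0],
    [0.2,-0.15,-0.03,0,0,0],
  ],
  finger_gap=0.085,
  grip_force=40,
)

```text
refused: rows[0]: [0.2, -0.15, -0.03, 0, 0, 0] is not of type 'object' (schema: type "object"). Nothing was moved.
```

I used the wrong layout. The manual says a list of objects with named fields; once more.

Emit:
nudge_tcp(
  rows=[
    {"tx":0.2,"ty":-0.15,"tz":-0.03},
    {"tx":0.2,"ty":-0.15,"tz":-0.03},
    {"tx":0.2,"ty":-0.15,"tz":-0.03},
    {"tx":0.2,"ty":-0.15,"tz":-0.03},
    {"tx":0.2,"ty":-0.15,"tz":-0.03},
  ],
  finger_gap=0.085,
  grip_force=40,
)

```text
clock: 0.6
tcp_pos: [0.4064, -0.387, 0.3336]
orientation: [-3.064, -0.694, 0.001]
contact_force: [0.5, 0.3, 0.4]
grip_width: 0.0852
gripper_force: 0.0
```

Emit:
nudge_tcp(
  rows=[
    {"tx":0.165,"ty":-0.13},
    {"tx":0.165,"ty":-0.13},
    {"tx":0.165,"ty":-0.13},
    {"tx":0.165,"ty":-0.13},
    {"tx":0.165,"ty":-0.13},
  ],
)

```text
clock: 1.1
tcp_pos: [0.5012, -0.1938, 0.3336]
orientation: [-3.058, -0.708, -0.002]
contact_force: [-0.6, -0.0, 0.3]
grip_width: 0.0851
gripper_force: 0.0
```

```bash
python3 -c "
from h import *
to(.556,.232,.32)"
```

```text
t 1.1 delta tool [ 0.2363 -0.3583  0.0149] len 0.43
```

Emit:
nudge_tcp(
  rows=[
    {"tx":0.13,"ty":-0.2},
    {"tx":0.13,"ty":-0.2},
    {"tx":0.13,"ty":-0.2},
    {"tx":0.13,"ty":-0.2},
    {"tx":0.13,"ty":-0.2},
  ],
)

```text
clock: 1.6
tcp_pos: [0.5297, 0.0386, 0.3336]
orientation: [-3.063, -0.697, 0.0]
contact_force: [-0.0, -0.1, 0.4]
grip_width: 0.085
gripper_force: 0.0
```

Emit:
nudge_tcp(
  rows=[
    {"tx":0.106,"ty":-0.158,"tz":0.005},
    {"tx":0.106,"ty":-0.158,"tz":0.005},
    {"tx":0.106,"ty":-0.158,"tz":0.005},
    {"tx":0.106,"ty":-0.158,"tz":0.005},
    {"tx":0.106,"ty":-0.158,"tz":0.005},
  ],
)

```text
clock: 2.1
tcp_pos: [0.5562, 0.2308, 0.3281]
orientation: [-3.057, -0.707, 0.001]
contact_force: [-1.6, -0.9, -0.0]
grip_width: 0.085
gripper_force: 0.0
```

Run:
```python
from h import *
to(.556,.232,.235)
p,d=r.grab_frame("wrist");cv2.imwrite("pics/w1.png",p);print(r.get_obs()["tcp_pos"],r.get_obs()["joints"].round(2))
m=blue(p);print(cv2.connectedComponentsWithStats(m)[2:])
```

```text
t 2.1 delta tool [ 0.0003 -0.0008  0.0931] len 0.093
[0.55673961 0.22703062 0.3279568 ] [-0.17  0.37 -0.41  1.69  0.16  1.12 -1.75]
(array([[     0,      0,    560,    420, 234350],
       [   268,    192,     24,     49,    847],
       [   289,    210,      1,      2,      2],
       [   289,    217,      1,      1,      1]], dtype=int32), array([[279.5021421 , 209.46802646],
       [278.87367178, 218.33530106],
       [289.        , 210.5       ],
       [289.        , 217.        ]]))
```

View pics/w1.png

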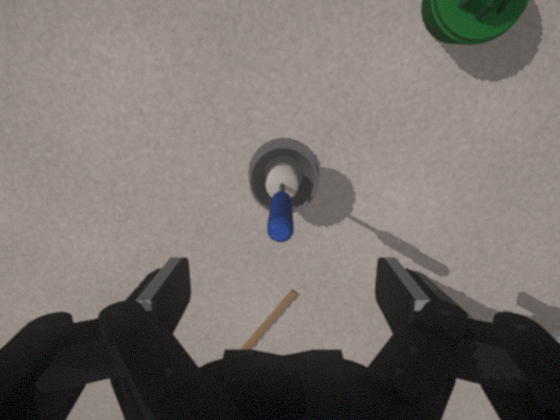

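Wrist view: brush top at (280,231), between the fingers (columns 190–378); stand rim centred ≈(284,174).

Run:
```python
from h import *
print(onz("wrist",280,231,.211),onz("wrist",284.5,174,.05));print(r.get_obs()["tcp_pos"],r.get_obs()["clock"])
print(tri(("wrist",280,231),("scene",364.6,87)))
to(.556,.231,.235)
```

```text
[0.55556357 0.22826045 0.211     ] [0.56478052 0.22875369 0.05      ]
[0.55673961 0.22703062 0.3279568 ] 2.15
(array([0.55689849, 0.22852867, 0.20945978]), np.float64(0.0036045094408506213))
t 2.15 delta tool [ 0.0011 -0.0038  0.093 ] len 0.093
```

Emit:
nudge_tcp(
  rows=[
    {"tx":0.001,"ty":-0.003,"tz":0.04},
    {"tx":0.001,"ty":-0.003,"tz":0.07},
    {"tx":0.001,"ty":-0.003,"tz":0.093},
    {"tx":0.001,"ty":-0.003,"tz":0.093},
  ],
)

```text
clock: 2.55
tcp_pos: [0.5557, 0.2239, 0.2321]
orientation: [3.062, 0.69, -0.011]
contact_force: [-0.6, -0.1, -0.2]
grip_width: 0.0847
gripper_force: 0.0
```

Emit:
nudge_tcp(
  rows=[
    {},
    {},
    {},
    {},
    {},
  ],
  finger_gap=0,
  grip_force=60,
)

```text
clock: 3.05
tcp_pos: [0.5573, 0.2279, 0.2366]
orientation: [-3.063, -0.694, -0.002]
contact_force: [-0.3, 0.6, -1.6]
grip_width: 0.0168
gripper_force: 59.1
```

Emit:
nudge_tcp(
  rows=[
    {"tz":-0.02},
    {"tz":-0.05},
    {"tz":-0.09},
    {"tz":-0.13},
    {"tz":-0.155},
  ],
)

```text
clock: 3.55
tcp_pos: [0.5574, 0.2277, 0.3942]
orientation: [-3.063, -0.695, -0.006]
contact_force: [0.5, 0.1, -1.3]
grip_width: 0.0167
gripper_force: 59.1
```

Emit:
nudge_tcp(
  rows=[
    {},
    {},
    {},
  ],
)

```text
clock: 3.85
tcp_pos: [0.5564, 0.2269, 0.3891]
orientation: [3.063, 0.694, -0.004]
contact_force: [0.3, -0.7, -0.3]
grip_width: 0.0165
gripper_force: 59.1
```

Run:
```python
from h import *
to(.515,-.274,.39);o=r.get_obs();print(o["joints"].round(2),o["tcp_pos"])
p,d=r.grab_frame("scene");cv2.imwrite("pics/s1.png",p)
q,_=r.grab_frame("top");cv2.imwrite("pics/t1.png",q)
for n,i in(("s",p),("t",q)):
    m=blue(i);k,l,s,c=cv2.connectedComponentsWithStats(m);print(s[1:][s[1:,4]>20])
```

```text
t 3.85 delta tool [-2.534e-01  4.340e-01 -2.000e-04] len 0.503
[-0.17  0.32 -0.42  1.61  0.14  1.24 -1.73] [0.5564496  0.22687342 0.38908516]
[[364  32  12  23 194]]
[[ 56 127  40  33 483]]
```

View pics/s1.png

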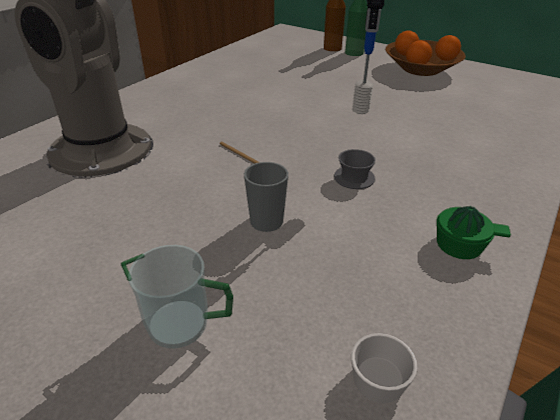

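Brush held upright (foot near (362,112)), stand empty at (356,165), jug and tumbler undisturbed. Moving over the jug.

Emit:
nudge_tcp(
  rows=[
    {"tx":-0.02,"ty":0.035},
    {"tx":-0.045,"ty":0.076},
    {"tx":-0.07,"ty":0.118},
    {"tx":-0.095,"ty":0.16},
    {"tx":-0.12,"ty":0.203},
  ],
)

```text
clock: 4.45
tcp_pos: [0.5355, -0.0094, 0.3898]
orientation: [-3.063, -0.695, 0.002]
contact_force: [0.8, 1.0, -0.4]
grip_width: 0.0165
gripper_force: 59.1
```

Emit:
nudge_tcp(
  rows=[
    {"tx":-0.025,"ty":0.042},
    {"tx":-0.05,"ty":0.084},
    {"tx":-0.075,"ty":0.126},
    {"tx":-0.1,"ty":0.168},
    {"tx":-0.12,"ty":0.205},
  ],
)

```text
clock: 4.95
tcp_pos: [0.5151, -0.2471, 0.3898]
orientation: [-3.064, -0.692, 0.003]
contact_force: [0.5, -0.5, -0.5]
grip_width: 0.0163
gripper_force: 59.1
```

Emit:
nudge_tcp(
  rows=[
    {"tx":-0.008,"ty":0.016},
    {"tx":-0.014,"ty":0.026},
    {"tx":-0.014,"ty":0.026},
    {"tx":-0.014,"ty":0.026},
    {"tx":-0.014,"ty":0.026},
  ],
)

```text
clock: 5.45
tcp_pos: [0.5155, -0.2718, 0.3906]
orientation: [-3.062, -0.699, -0.0]
contact_force: [0.5, 1.0, -0.9]
grip_width: 0.0168
gripper_force: 59.0
```

```bash
python3 - <<'E'
from h import *
to(.515,-.274,.39);o=r.get_obs();print(o["joints"].round(2),o["tcp_pos"])
I=[]
for n in("scene","top","wrist"):
    p,d=r.grab_frame(n);cv2.imwrite(f"pics/{n}2.png",p);np.savez(f"{n}2.npz",p=p,d=d);I.append(np.clip(p*1.6,0,255).astype(np.uint8))
s,t,w=I
f=lambda i,y,x,h,ww,k:cv2.resize(i[y:y+h,x:x+ww],None,fx=k,fy=k,interpolation=cv2.INTER_CUBIC)
cv2.imwrite("pics/m2.png",np.hstack([f(s,80,60,290,200,2),f(t,60,340,290,200,2)]))
E
```

```text
t 5.45 delta tool [-0.0014  0.0018  0.0006] len 0.002
[ 0.49  0.26 -0.14  1.67  0.04  1.22 -0.78] [ 0.51551592 -0.27179849  0.3906283 ]
```

View pics/m2.png

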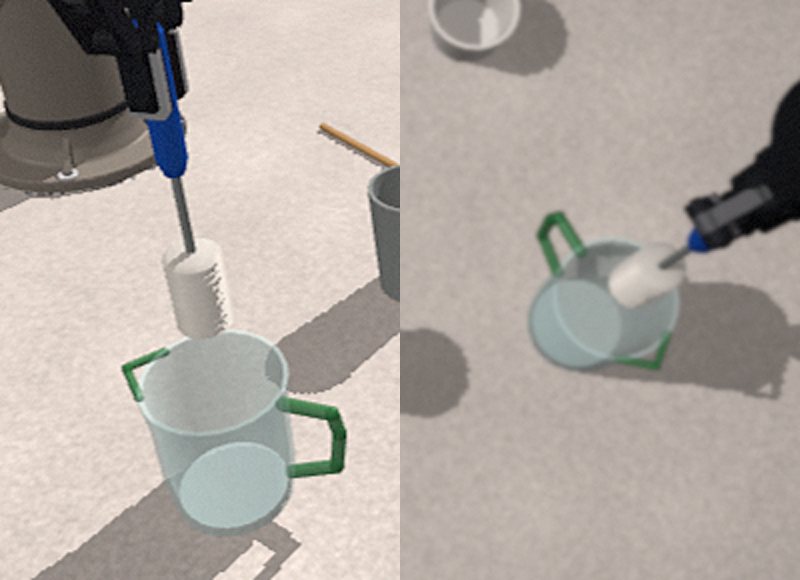

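Run:
```python
from h import *
print("foot",tri(("scene",162.5,242.5),("top",454,205)),onz("scene",162.5,242.5,.16),onz("top",454,205,.16))
print("headtop",tri(("scene",155,205),("top",471,192.5)),onz("scene",155,205,.22),onz("top",471,192.5,.22))
print("jug",onz("top",448,209.7,.115),onz("scene",167.3,271.8,.115),onz("top",427.7,221.7,.006),onz("scene",177,322.5,.006))
# tests: empty stand in both views: dark mask near stand
for n,(x,y) in dict(scene=(320,135),top=(100,160)).items():
    p=cv2.cvtColor(np.load(n+"2.npz")["p"],cv2.COLOR_BGR2GRAY)[y:y+75,x:x+90]
    cv2.imwrite(f"pics/st_{n}.png",p)
a=[cv2.resize(cv2.imread(f"pics/st_{n}.png"),(396,330),interpolation=cv2.INTER_CUBIC) for n in("scene","top")]
cv2.imwrite("pics/st.png",np.clip(np.hstack(a)*1.8,0,255).astype(np.uint8))
```

```text
foot (array([ 0.51188664, -0.26869139,  0.15705691]), np.float64(0.0025792987619482266)) [ 0.51564506 -0.26995944  0.16      ] [ 0.5104093  -0.26863181  0.16      ]
headtop (array([ 0.51510093, -0.2707008 ,  0.22035011]), np.float64(0.002158909289826555)) [ 0.51558797 -0.26973049  0.22      ] [ 0.51449328 -0.2716801   0.22      ]
jug [ 0.51273481 -0.27469721  0.115     ] [ 0.52095433 -0.27585101  0.115     ] [ 0.513891   -0.27433286  0.006     ] [ 0.51762483 -0.27459919  0.006     ]
```

View pics/st.png

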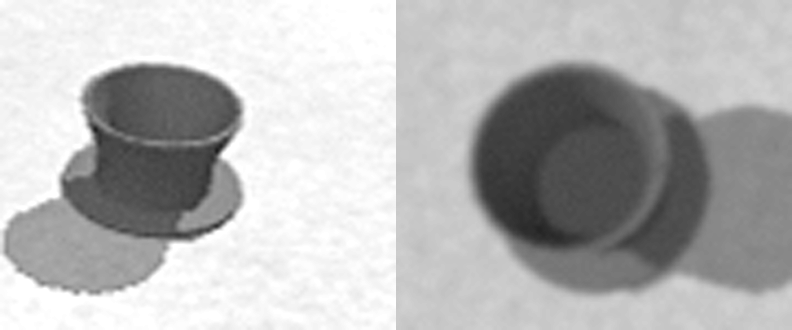

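Scene crop: rim centre → (356.7,158.6); top crop: rim → (139.5,195.1), floor disc → (144.5,200.9). Brush foot is within ~5 mm of the jug axis, so I descend.

Emit:
nudge_tcp(
  rows=[
    {"tx":-0.001,"ty":0.004},
    {"tx":-0.001,"ty":0.004,"tz":0.03},
    {"tx":-0.001,"ty":0.004,"tz":0.07},
    {"tx":-0.001,"ty":0.004,"tz":0.11},
    {"tx":-0.001,"ty":0.004,"tz":0.143},
  ],
)

```text
clock: 6.1
tcp_pos: [0.5153, -0.2778, 0.2458]
orientation: [-3.063, -0.695, 0.001]
contact_force: [-0.2, -0.8, -0.6]
grip_width: 0.0167
gripper_force: 59.1
```

Emit:
nudge_tcp(
  rows=[
    {},
    {"tz":0.004},
    {"tz":0.008},
    {"tz":0.01},
    {"tz":0.01},
  ],
)

```text
clock: 6.6
tcp_pos: [0.5162, -0.278, 0.2387]
orientation: [3.063, 0.694, 0.002]
contact_force: [0.4, -0.0, -0.4]
grip_width: 0.0163
gripper_force: 59.2
```

Run:
```python
from h import *
print("stand rim",tri(("scene",356.7,158.6),("top",139.5,195.1)),onz("top",139.5,195.1,.05),onz("scene",356.7,158.6,.05),"floor",onz("top",144.5,200.9,.006))
```

```text
stand rim (array([0.55990944, 0.22993886, 0.04929566]), np.float64(0.0017959884888278845)) [0.55896765 0.22915973 0.05      ] [0.56085095 0.2298048  0.05      ] floor [0.55890673 0.23260179 0.006     ]
```

Emit:
nudge_tcp(
  rows=[
    {"tz":0.002},
    {"tz":0.002},
  ],
)

```text
clock: 6.8
tcp_pos: [0.5163, -0.278, 0.2365]
orientation: [3.063, 0.694, 0.002]
contact_force: [-0.2, -0.3, 2.3]
grip_width: 0.0166
gripper_force: 59.5
```

Emit:
nudge_tcp(
  rows=[
    {"tz":0.002},
    {"tz":0.002},
  ],
)

```text
clock: 7.0
tcp_pos: [0.5171, -0.2781, 0.2364]
orientation: [3.062, 0.694, 0.005]
contact_force: [-1.9, 0.9, 14.8]
grip_width: 0.0164
gripper_force: 61.4
```

Emit:
nudge_tcp(
  rows=[
    {"tz":0.001},
    {"tz":0.001},
  ],
)

```text
clock: 7.2
tcp_pos: [0.5175, -0.2781, 0.2363]
orientation: [3.061, 0.694, 0.006]
contact_force: [-3.3, 2.6, 20.0]
grip_width: 0.0167
gripper_force: 62.4
```

Emit:
nudge_tcp(
  rows=[
    {"tz":-0.02},
    {"tz":-0.055},
    {"tz":-0.09},
    {"tz":-0.11},
    {"tz":-0.11},
  ],
)

```text
clock: 7.7
tcp_pos: [0.5171, -0.2784, 0.3462]
orientation: [3.06, 0.693, 0.008]
contact_force: [0.9, 0.0, -1.8]
grip_width: 0.0162
gripper_force: 59.2
```

Emit:
nudge_tcp(
  rows=[
    {},
    {"tz":0.03},
    {"tz":0.065},
    {"tz":0.095},
    {"tz":0.103},
  ],
)

```text
clock: 8.2
tcp_pos: [0.5141, -0.2769, 0.2364]
orientation: [-3.06, -0.694, 0.008]
contact_force: [-4.1, 3.9, 29.2]
grip_width: 0.017
gripper_force: 64.1
```

Emit:
nudge_tcp(
  rows=[
    {"tz":0.003},
    {"tz":0.005},
    {"tz":0.006},
    {"tz":0.006},
  ],
)

```text
clock: 8.6
tcp_pos: [0.5159, -0.2769, 0.2365]
orientation: [-3.062, -0.695, 0.001]
contact_force: [-8.1, 5.6, 25.3]
grip_width: 0.0165
gripper_force: 66.5
```

Emit:
nudge_tcp(
  rows=[
    {"tz":-0.02},
    {"tz":-0.055},
    {"tz":-0.09},
    {"tz":-0.11},
    {"tz":-0.11},
  ],
)

```text
clock: 9.1
tcp_pos: [0.5168, -0.2782, 0.3466]
orientation: [3.061, 0.694, 0.006]
contact_force: [-0.4, -0.1, -0.8]
grip_width: 0.0165
gripper_force: 60.5
```

Emit:
nudge_tcp(
  rows=[
    {},
    {"tz":0.03},
    {"tz":0.065},
    {"tz":0.09},
    {"tz":0.1},
  ],
)

```text
clock: 9.6
tcp_pos: [0.5134, -0.2768, 0.239]
orientation: [-3.059, -0.694, 0.01]
contact_force: [0.4, 0.0, -1.0]
grip_width: 0.0168
gripper_force: 60.4
```

Emit:
nudge_tcp(
  rows=[
    {"tz":0.003},
    {"tz":0.006},
    {"tz":0.006},
  ],
)

```text
clock: 9.9
tcp_pos: [0.5162, -0.278, 0.2383]
orientation: [3.063, 0.694, 0.001]
contact_force: [0.1, 0.4, -1.1]
grip_width: 0.0166
gripper_force: 60.5
```

Emit:
nudge_tcp(
  rows=[
    {"tz":0.002},
    {"tz":0.003},
    {"tz":0.003},
  ],
)

```text
clock: 10.2
tcp_pos: [0.5167, -0.2781, 0.2365]
orientation: [3.062, 0.694, 0.004]
contact_force: [-1.4, 0.8, 5.0]
grip_width: 0.0164
gripper_force: 61.2
```

Emit:
nudge_tcp(
  rows=[
    {"tz":0.001},
    {"tz":0.001},
  ],
)

```text
clock: 10.4
tcp_pos: [0.5171, -0.2781, 0.2364]
orientation: [3.062, 0.694, 0.005]
contact_force: [-2.0, 1.2, 11.7]
grip_width: 0.0161
gripper_force: 62.2
```

Emit:
nudge_tcp(
  rows=[
    {"tz":-0.03},
    {"tz":-0.07},
    {"tz":-0.11},
    {"tz":-0.145},
    {"tz":-0.16},
  ],
)

```text
clock: 10.9
tcp_pos: [0.5168, -0.2783, 0.3986]
orientation: [3.06, 0.693, 0.009]
contact_force: [0.1, -0.2, -0.7]
grip_width: 0.0163
gripper_force: 60.6
```

Emit:
nudge_tcp(
  rows=[
    {},
    {},
    {},
  ],
)

```text
clock: 11.2
tcp_pos: [0.5152, -0.2776, 0.3921]
orientation: [-3.062, -0.694, 0.003]
contact_force: [0.7, -0.6, -1.4]
grip_width: 0.0164
gripper_force: 60.4
```

```bash
python3 -c "
from h import *
to(.559,.229,.395)
p,_=r.grab_frame('scene');cv2.imwrite('pics/scene3.png',p)
a=np.load('scene2.npz')['p'];d=np.abs(p.astype(int)-a)[245:350,115:240].max(2);print('jug change',(d>25).sum(),r.get_obs()['tcp_pos'])"
```

```text
t 11.2 delta tool [ 0.258  -0.4382 -0.0025] len 0.509
jug change 29 [ 0.51521913 -0.27763003  0.39201931]
```

Emit:
nudge_tcp(
  rows=[
    {"tx":0.02,"ty":-0.034},
    {"tx":0.044,"ty":-0.075},
    {"tx":0.068,"ty":-0.116},
    {"tx":0.092,"ty":-0.157},
    {"tx":0.116,"ty":-0.198},
  ],
)

```text
clock: 11.75
tcp_pos: [0.5346, -0.0474, 0.3926]
orientation: [-3.064, -0.694, 0.003]
contact_force: [1.1, 0.1, -0.9]
grip_width: 0.0165
gripper_force: 60.5
```

Emit:
nudge_tcp(
  rows=[
    {"tx":0.024,"ty":-0.041},
    {"tx":0.048,"ty":-0.082},
    {"tx":0.072,"ty":-0.123},
    {"tx":0.096,"ty":-0.164},
    {"tx":0.116,"ty":-0.198},
  ],
)

```text
clock: 12.25
tcp_pos: [0.5537, 0.1823, 0.3925]
orientation: [-3.063, -0.697, 0.003]
contact_force: [1.3, -0.5, -0.9]
grip_width: 0.0165
gripper_force: 60.4
```

Emit:
nudge_tcp(
  rows=[
    {"tx":0.016,"ty":-0.026},
    {"tx":0.026,"ty":-0.042},
    {"tx":0.026,"ty":-0.042},
    {"tx":0.026,"ty":-0.042},
    {"tx":0.026,"ty":-0.042},
  ],
)

```text
clock: 12.75
tcp_pos: [0.5599, 0.2269, 0.393]
orientation: [3.063, 0.691, -0.002]
contact_force: [-0.2, 0.0, -1.5]
grip_width: 0.0166
gripper_force: 60.5
```

Run:
```python
from h import *
to(.559,.229,.39)
s,_=r.grab_frame("scene");t,_=r.grab_frame("top");print(r.get_obs()["tcp_pos"]);to(.559,.229,.39)
f=lambda i,y,x,h,w,k:np.clip(1.6*cv2.resize(i[y:y+h,x:x+w],None,fx=k,fy=k,interpolation=cv2.INTER_CUBIC),0,255).astype(np.uint8)
cv2.imwrite("pics/p3.png",np.hstack([f(s,0,320,190,100,3),f(t,80,30,190,160,3)]))
```

```text
t 12.75 delta tool [ 0.     -0.0023  0.003 ] len 0.004
[0.55999971 0.22701394 0.39351536]
t 12.85 delta tool [-0.     -0.0022  0.0035] len 0.004
```

View pics/p3.png

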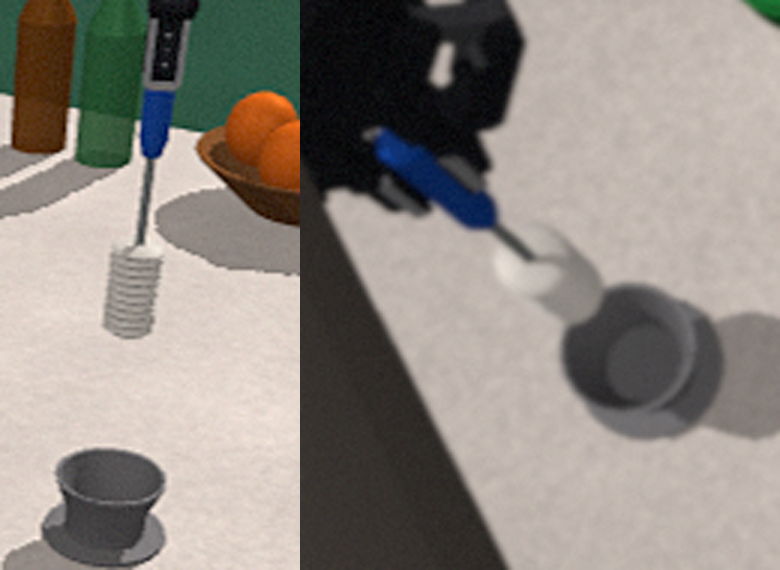

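The brush hangs above the stand: scene foot ≈(363,109), neck base ≈(367,81); top neck base ≈(107.7,166), foot ≈(124,181).

Run:
```python
from h import *
for n,a,b in(("foot",(363,109),(123.5,181)),("neck",(367,81),(107.7,166)),("stand",(356.7,158.6),(139.5,195.1))):
    print(n,tri(("scene",*a),("top",*b)))
```

```text
foot (array([0.55777688, 0.2240457 , 0.16318037]), np.float64(0.010691705200336878))
neck (array([0.56077554, 0.22593779, 0.22128285]), np.float64(0.004703693885890496))
stand (array([0.55990944, 0.22993886, 0.04929566]), np.float64(0.0017959884888278845))
```

Emit:
nudge_tcp(
  rows=[
    {"tx":0.001,"ty":-0.003},
    {"tx":0.001,"ty":-0.003,"tz":0.03},
    {"tx":0.001,"ty":-0.003,"tz":0.07},
    {"tx":0.001,"ty":-0.003,"tz":0.105},
    {"tx":0.001,"ty":-0.003,"tz":0.125},
  ],
)

```text
clock: 13.35
tcp_pos: [0.5583, 0.2307, 0.2658]
orientation: [3.063, 0.693, -0.005]
contact_force: [-0.0, 0.1, -1.8]
grip_width: 0.0169
gripper_force: 60.5
```

Emit:
nudge_tcp(
  rows=[
    {"tz":0.01},
    {"tz":0.02},
    {"tz":0.026},
    {"tz":0.028},
    {"tz":0.028},
  ],
)

```text
clock: 13.85
tcp_pos: [0.5596, 0.2319, 0.2412]
orientation: [-3.064, -0.694, -0.001]
contact_force: [0.7, -0.1, -0.4]
grip_width: 0.0164
gripper_force: 60.5
```

Emit:
nudge_tcp(
  rows=[
    {"tz":0.001},
    {"tz":0.002},
    {"tz":0.002},
  ],
)

```text
clock: 14.15
tcp_pos: [0.5594, 0.2318, 0.2389]
orientation: [-3.064, -0.694, -0.001]
contact_force: [-1.0, 0.5, -1.1]
grip_width: 0.0163
gripper_force: 60.5
```

Emit:
nudge_tcp(
  rows=[
    {"tz":0.001},
    {"tz":0.002},
    {"tz":0.002},
  ],
)

```text
clock: 14.45
tcp_pos: [0.5593, 0.2317, 0.2366]
orientation: [3.064, 0.694, -0.0]
contact_force: [0.5, 0.4, -0.4]
grip_width: 0.0167
gripper_force: 60.5
```

Emit:
nudge_tcp(
  rows=[
    {"tz":0.001},
    {"tz":0.001},
  ],
)

```text
clock: 14.65
tcp_pos: [0.5597, 0.232, 0.2365]
orientation: [-3.064, -0.694, -0.002]
contact_force: [-0.9, -0.2, 4.8]
grip_width: 0.0163
gripper_force: 60.9
```

Emit:
nudge_tcp(
  rows=[
    {},
    {},
    {},
  ],
  finger_gap=0.03,
)

```text
clock: 14.95
tcp_pos: [0.5593, 0.2316, 0.2354]
orientation: [3.064, 0.694, -0.001]
contact_force: [-0.2, 0.1, 0.6]
grip_width: 0.0298
gripper_force: 0.0
```

Emit:
nudge_tcp(
  rows=[
    {},
    {},
    {},
    {},
  ],
  finger_gap=0.085,
)

```text
clock: 15.35
tcp_pos: [0.5593, 0.2317, 0.2357]
orientation: [3.064, 0.694, -0.0]
contact_force: [-0.9, 0.3, -0.0]
grip_width: 0.0844
gripper_force: 0.0
```

Emit:
nudge_tcp(
  rows=[
    {"tz":-0.02},
    {"tz":-0.05},
    {"tz":-0.09},
    {"tz":-0.13},
    {"tz":-0.15},
  ],
)

```text
clock: 15.85
tcp_pos: [0.56, 0.2324, 0.3898]
orientation: [-3.063, -0.694, -0.008]
contact_force: [0.2, 1.2, -0.3]
grip_width: 0.0847
gripper_force: 0.0
```

Emit:
nudge_tcp(
  rows=[
    {"tx":-0.03},
    {"tx":-0.07},
    {"tx":-0.1},
    {"tx":-0.1},
    {"tx":-0.1},
  ],
)

```text
clock: 16.35
tcp_pos: [0.4691, 0.1885, 0.3862]
orientation: [3.064, 0.694, 0.002]
contact_force: [0.7, 0.5, 0.0]
grip_width: 0.0848
gripper_force: 0.0
```

```bash
python3 - <<'E'
from h import *
s,_=r.grab_frame("scene");cv2.imwrite("pics/s4.png",s);m=blue(s);print(cv2.connectedComponentsWithStats(m)[2][1:])
E
```

```text
[[358  85  13  44 338]]
```

View pics/s4.png

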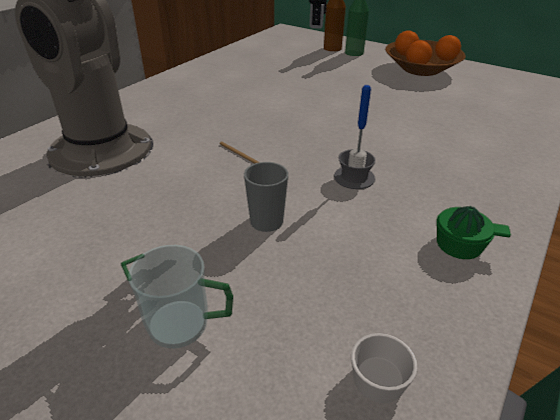

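The brush stands upright in the stand (handle (364,107)), jug and tumbler are unmoved, and the gripper is clear.

```bash
python3 -c "
from bench import r
print(r.hand_in())"
```

```text
the job is handed in; nothing more can be done
None
```

The job is handed in at about 16 s of robot time: the brush pressed the jug's bottom three times, with its foot drawn up to about the rim between pushes, and it now stands upright in its stand, released, with the jug and tumbler where they were.

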